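# Shut the foil chest with the folding lid stay

## Robot

A 7-joint arm with a two-finger parallel gripper is mounted at the origin on the work surface. World frame = base frame: x ahead of the robot, y to its left, z up, the work surface at z = 0. Lengths are in m, angles in rad, forces in N, time in s.
With the tool pointing down it reaches from about 0.35 to 0.775 m from the base axis. Payload 3.1 kg.
Tool frame: the origin (TCP) lies midway between the tips of the shut fingers; the grasp point (between the pads) lies 19 mm behind it; z points along the fingers, y is the line along which they close (so a half turn about z gives the same grasp; the last joint's range is limited). The gripper opens to 85 mm and grips with 20 to 120 N. Pads are 22 mm wide; open, the fingers measure 114 mm over their backs; the gripper's body (76 mm by 85 mm) begins 54 mm behind the grasp point. The pads swing forward as they close: fully open they stand 13 mm farther back than shut.
Start: joints at [1.304, 0.311, 0.014, 1.512, -0.004, 1.319, -0.027], TCP at [0.123, -0.536, 0.231] pointing down, gripper open.
Joint ranges: [-2.7, 2.7], [-0.3, 1.91], [-1.27, 1.3], [0.12, 2.57], [-1.44, 4.58], [0.2, 2.03], [-3.05, 3.05]. Speed limits (rad/s): [2.79, 2.79, 3.14, 3.14, 3.14, 3.14, 3.14].

## Interface

Orientations are given as a unit quaternion [w, x, y, z].
In Python, from bench import telemetry, imaging, robot gives the robot as it stands.
- The arm moves only by the tool drive_tool, never from a script. Its argument "plan" is a list that holds one entry, the list of rows, each a list of 6 numbers: the shift along the tool's x, y, z in mm, then the turn, a rotation vector about the tool's x, y, z in degrees. In form: [[[dx, dy, dz, rx, ry, rz], ...]]. A call has 1 to 12 rows; each row is the pose to reach, as a shift and turn from the pose commanded when the call began, along the tool's axes at that moment; what a row does not reach only later rows make up. A row lasts 1/12 s, in which the tool goes at most 41.7 mm and 7.16 degrees, less where a joint would pass 70% of its speed; a pose out of reach is approached as far as the arm can. A call with a gripper value outside its range is refused whole. "fingers" is the closure, from -1 (fully open) to 1 (shut), set as the call begins (left out, the last holds). The fingers move at their own pace and stop on an object; the grip force is fixed at half the most. Time passes only in rows, so rows that repeat a pose let the fingers close. It gives the time, the measured TCP pose, the force, the opening and the grip force at its end, in the units of the state.
- telemetry.read_state(): the state, without advancing time (a new reading comes with each control period).
- imaging.camera(name): name is "side" or "top" or "wrist"; returns the picture (384x512x3 uint8, blue, green, red); there is no depth.
- imaging.camera_params(name): a dict with "K" (3x3 intrinsics, pixels), "position" and "orientation" of the camera in the world; the wrist camera has in their place "hand_eye" (4x4, takes a point from camera to tool coordinates, whose origin is the TCP and whose axes are the flange's). Camera axes: x right, y down, z forward; pixel columns grow to the right and rows downward; lengths in m; the calibration is good to about 2 mm. A picture is of the moment at which its call begins: read the wrist's pose just before it. camera_params takes no time and is no camera call.
- robot.close_job(): hands the job in; it is judged then, once.
The state is a dict: "time_s": time; "joints": joint angles; "dq": joint speeds; "joint_torque": joint torques, N m; "eef_pos": TCP position; "eef_rot": TCP orientation; "ft_force": force on the tool from outside, world axes, zero at the start; "moment": the same for the moment, N m; "finger_gap": opening from 0.0 (shut) to 1.0 (fully open); "grip_force": force on a finger pad.
Only numpy, scipy, OpenCV 4.12 (cv2) and the standard library are available. Lean on these libraries where they do the work, as an engineer would, in place of code of your own. Each camera call takes 0.05 s, during which the arm holds its last target. There are 200 camera calls.

## Task

Close the wooden foil chest: lift the grip bar at the knee of its steel folding stay up and towards the chest's front, past centre, so that the stay unlocks, then lower the lid gently, without slamming it, until it is fully shut, and let go. Leave the foil rolls and the other things lying about where they are.

Things in the scene. Friction and masses are not known exactly. Their poses are not given: they have to be found in the camera images.
- chest: open plywood chest, fixed to the table, 236 (x) x 270 (y) x 120 mm high, walls and floor 8 mm; origin at the centre of its underside, its x axis points level from the front wall to the hinge wall (away from the robot, within 0.3 rad), y left, z up. The stay is along its right-hand (-y) inner wall
- lid_hinge (a point): middle of the lid's hinge line, on the rim of the far wall at chest x +118, z 120 mm; the hinge line runs along the chest's y. Axes as the chest's
- lid_edge (a point): middle of the lid's free edge, 236 mm from the hinge line, mid-thickness. The lid is a plain plywood board 240 x 270 x 9 mm, 0.3 to 0.5 kg, without a handle. Its x axis points along the lid to the hinge, its z axis out of the lid's outer face (up when shut)
- chest_lid (a joint): lid angle, rad: 0 fully shut, 1.22 at the start (leaning over the chest, held by the stay). The hinge is stiff: once the stay is unlocked the lid stays at whatever angle it is left, and takes about 0.5 to 3 N at its free edge to move down. It cannot be pushed down while the stay is locked
- stay_foot (a point): pivot of the stay's lower link on the chest's wall, chest x -17, y -115, z 70 mm; it does not move
- knee_grip (a point): middle of the grip bar at the stay's knee: level round steel bar, 14 mm across, 68 mm long, along the chest's y, from the stay inwards over the chest; its free end is 30 mm from here, the stay's links 38 mm. It swings about the foot pivot in the chest's x-z plane, radius 87 mm; at the start at chest x +27, z 146 mm. The leaning lid leaves no room for an upright gripper: come in sloping from the front
- stay_knee (a joint): bend of the stay at its knee, rad: -0.22 locked (knee sagging past straight towards the hinge, on its stop), 0 straight, positive with the knee lifted past centre up and to the front; 0.9 goes with lid angle 1.05, 1.3 with 0.87, 2.8 with the lid shut, the knee swinging over the foot to the front and down into the chest. Let go just past straight, it may drop back and lock again
- roll_a: brass-coloured foil roll, a ring 68 mm across, 50 mm high, 34 mm bore, standing on end inside the chest; origin at the centre of its underside. To be left alone
- roll_b: copper-coloured foil roll, 60 mm across, 45 mm high, on end inside the chest; origin at the centre of its underside. To be left alone
- roll_c: silver foil roll, 72 mm across, 40 mm high, on end beside the chest; origin at the centre of its underside. To be left alone
- die_block: brass stamping die block 70 x 40 x 30 mm beside the chest; origin at the centre of its underside. To be left alone
- driver: screwdriver lying beyond the chest; origin in its length. To be left alone
- mug: white mug, 80 mm across, 90 mm high; origin at the centre of its underside. To be left alone
- jar: closed jar, 66 mm across, 100 mm high; origin at the centre of its underside. To be left alone

How it is judged:
By the outcome, as a careful person would: the job done as asked, in the order asked, and still so for the second after the job is handed in, with the robot touching nothing.
It also fails if it takes over 54 s, if anything falls off the work surface, if the arm or the gripper's body presses on something with over 40 N, if the wrist force passes 120 N, or if a joint passes its speed limit or range.

## Working session

There is one attempt and no reset: what is moved stays moved. The work goes in short steps, Python scripts to look and compute and a tool call to move; the robot and the scene stay as the last step left them, time stands still between calls to the robot, and variables do not carry over. Pictures are saved under pics/ and viewed, at most 10 in all, crops included, and the job is handed in when it is done.

Besides the shell and the picture viewer there is one more tool, called after "Emit:" by a JSON object that holds its "method" and its "body", one argument or row to a line. drive_tool: Moves the arm, as the interface text tells. Its arguments: {"type":"object","properties":{"plan":{"type":"array"},"fingers":{"type":"number"}},"required":["plan"]}

```bash
ls; mkdir -p pics; python3 - <<'E'
from bench import telemetry, imaging, robot
import cv2
for n in("side","top"):
    cv2.imwrite(f"pics/{n}0.png",cv2.resize(imaging.camera(n),(800,600),interpolation=cv2.INTER_CUBIC)); print(n,imaging.camera_params(n))
print(imaging.camera_params("wrist"));print(telemetry.read_state())
E
```

```text
pics
side {'K': array([[460.47680214,   0.        , 259.86940019],
       [  0.        , 460.47680214, 193.39380233],
       [  0.        ,   0.        ,   1.        ]]), 'position': array([ 0.46239827, -1.0654756 ,  1.09280579]), 'orientation': array([-0.42358349,  0.90427951, -0.04791059,  0.0236679 ])}
top {'K': array([[486.48419782,   0.        , 267.38410766],
       [  0.        , 486.48419782, 183.79091619],
       [  0.        ,   0.        ,   1.        ]]), 'position': array([ 0.40107903, -0.00436581,  1.95464005]), 'orientation': array([ 0.0264684 , -0.70437371,  0.70835461, -0.03729401])}
{'K': array([[344.40167475,   0.        , 258.98082448],
       [  0.        , 344.40167475, 195.58400083],
       [  0.        ,   0.        ,   1.        ]]), 'hand_eye': array([[-1.33035391e-04, -9.57701597e-01, -2.87763154e-01,
         7.26393143e-02],
       [ 9.99998986e-01,  2.80518151e-04, -1.39589774e-03,
         4.28102634e-04],
       [ 1.41757629e-03, -2.87763048e-01,  9.57700589e-01,
        -1.41958540e-01],
       [ 0.00000000e+00,  0.00000000e+00,  0.00000000e+00,
         1.00000000e+00]])}
{'time_s': 0.1, 'joints': array([ 1.30431811,  0.31166535,  0.01400358,  1.5128781 , -0.00443028,
        1.31920739, -0.02719305]), 'dq': array([-0.00018942, -0.0024474 , -0.00060526, -0.00293902, -0.00016074,
        0.00069929,  0.00025764]), 'joint_torque': array([-1.13737065e-05, -3.80856907e+01,  1.46410614e-01, -2.31244344e+01,
        1.24428741e-02,  8.07360717e-03, -2.51155836e-05]), 'eef_pos': array([ 0.12246373, -0.53552826,  0.23032645]), 'eef_rot': array([-1.05285122e-03,  9.93686731e-01,  1.12185332e-01, -1.50754198e-04]), 'ft_force': array([ 1.00325588, -0.81148574,  0.42272238]), 'moment': array([-0.03262854, -0.00800251,  0.01583171]), 'grip_force': 0.0, 'finger_gap': 1.0007934892651682}
```

View pics/side0.png

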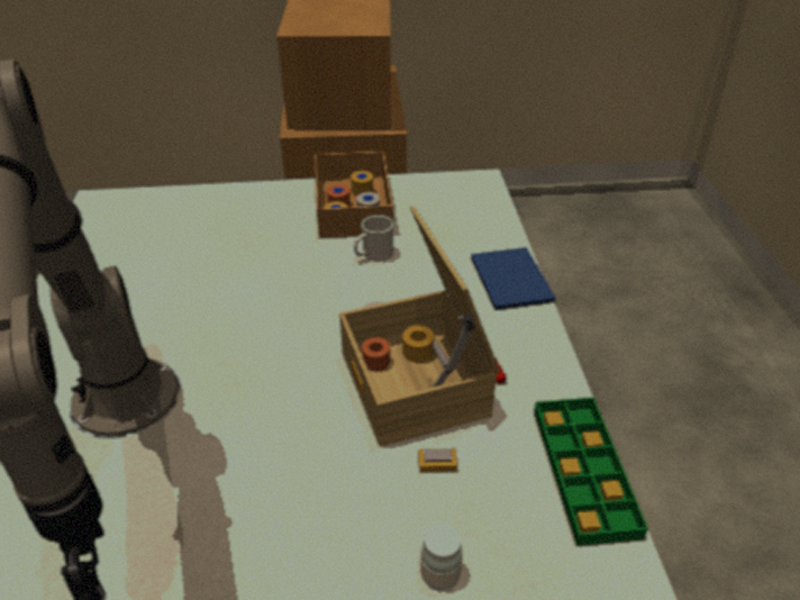

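View pics/top0.png

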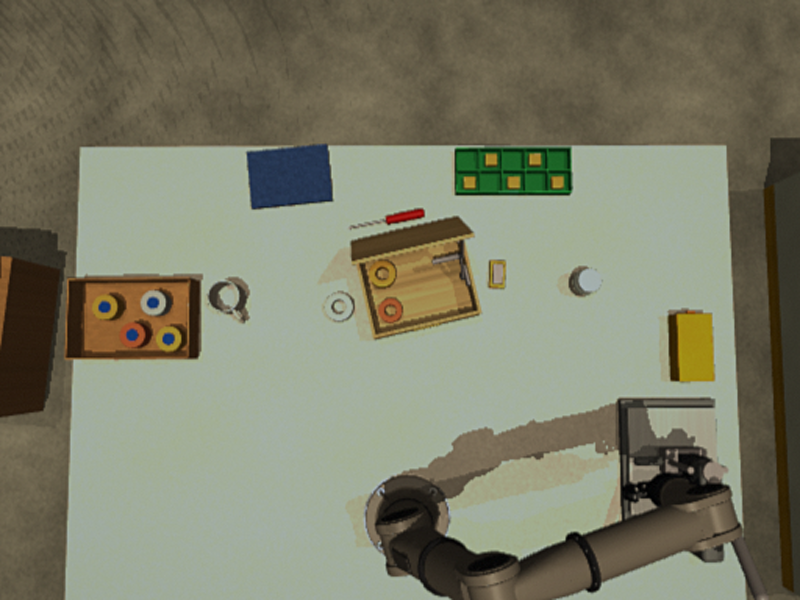

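Side view: the chest's open lid and stay are at about (455,350). Top view: the front rim runs from (376,338) to (481,312), with the grip bar near (446,260). I'll enlarge both.

```bash
python3 - <<'E'
import cv2,numpy as np
from bench import imaging
def av(n): return np.mean([imaging.camera(n).astype(float) for _ in range(3)],0).astype('uint8')
t=av("top")[130:222,215:315]; s=av("side")[125:290,210:330]
cv2.imwrite("pics/t1.png",cv2.resize(t,None,fx=6,fy=6,interpolation=cv2.INTER_CUBIC))
cv2.imwrite("pics/s1.png",cv2.resize(s,None,fx=3.6,fy=3.6,interpolation=cv2.INTER_CUBIC))
E
```

```text
(no output)
```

View pics/t1.png

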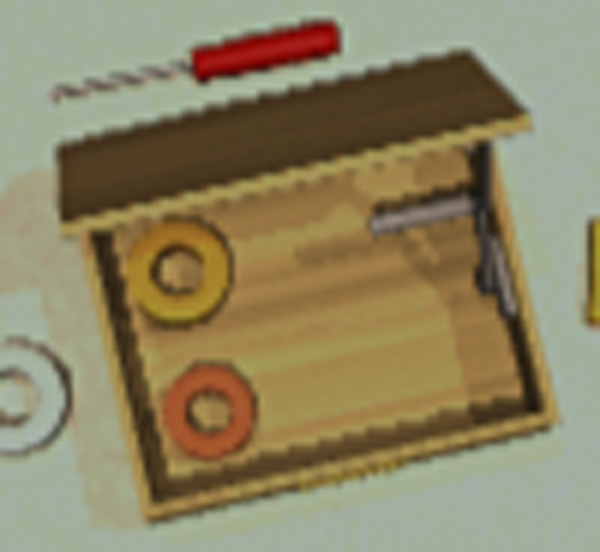

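View pics/s1.png

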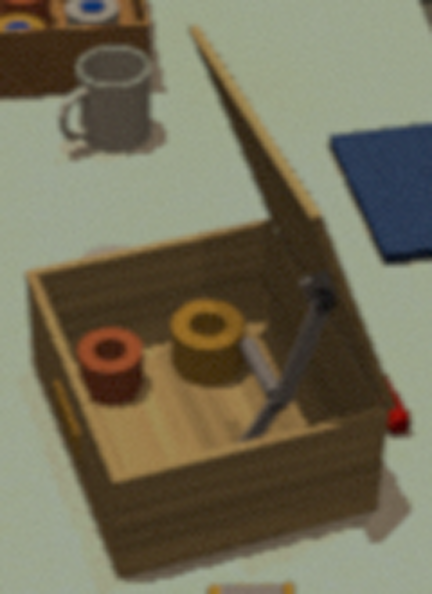

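Crop pixels. Top: front rim corners (150,520) and (556,425), bar free end (375,222), lid edge corners (65,226) and (530,125). Side: rim corners (28,272), (113,482) and (385,407), bar end (247,342), lid corners (193,28) and (320,215). Next I'll fit the chest pose and the stay linkage.

```bash
cat >h.py <<'E'
import numpy as np
from scipy.spatial.transform import Rotation as R
from scipy.optimize import least_squares
from bench import imaging,telemetry
def rot(q): return R.from_quat(np.r_[q[1:],q[0]])
def proj(n,P,pp=None):
    c=pp or imaging.camera_params(n); p=rot(c["orientation"]).inv().apply(P-c["position"])@c["K"].T; return p[:,:2]/p[:,2:]
# chest frame
POSE=None
try: POSE=np.load('pose.npy')
except Exception: pass
def c2w(P,v=None):
    v=POSE if v is None else v
    return R.from_euler('z',v[2]).apply(np.atleast_2d(P))+[v[0],v[1],0]
def lidpt(th,d,n,y=0): # d from hinge, n along outer normal from hinge-line
    return np.array([.118-d*np.cos(th)+n*np.sin(th),y,.120+d*np.sin(th)+n*np.cos(th)])
def shift(p,Rw): # shift(mm)/rotvec(deg) from the present commanded (approx measured) tool pose to p (world), Rw
    s=telemetry.read_state(); R0=rot(s['eef_rot'])
    return np.round(R0.inv().apply(np.array(p)-s['eef_pos'])*1000,1), np.round((R0.inv()*Rw).as_rotvec(degrees=True),1)
def tool(al,yaw=None): # al: pitch below horizontal; tool x to chest left
    yaw=POSE[2] if yaw is None else yaw
    z=np.array([np.cos(al),0,-np.sin(al)]); x=np.array([0,1,0.]); y=np.cross(z,x)
    return R.from_euler('z',yaw)*R.from_matrix(np.c_[x,y,z])
E
python3 - <<'E'
from h import *
t=np.array([[150,520],[556,425],[375,222],[65,226],[530,125]])/6+[215,130]
s=np.array([[28,272],[113,482],[385,407],[247,342],[193,28],[320,215]])/3.6+[210,125]
A=[[-.118,.135,.12],[-.118,-.135,.12],[.027,-.047,.146],lidpt(1.22,.238,.0,.135),lidpt(1.22,.238,0,-.135)]
B=[[-.118,.135,.12],[-.118,-.135,.12],[.118,-.135,.12],[.027,-.047,.146],lidpt(1.22,.238,.0,.135),lidpt(1.22,.238,0,-.135)]
pt,ps=imaging.camera_params('top'),imaging.camera_params('side')
f=lambda v: np.r_[proj('top',c2w(A,v),pt)-t,proj('side',c2w(B,v),ps)-s].ravel()
r=least_squares(f,[.5,0,.23],loss='soft_l1'); print(r.x); print(f(r.x).reshape(-1,2).round(1)); np.save('pose.npy',r.x)
# linkage: foot F, L1=.087, L2, A on lid (a,b)
F=np.array([-.017,.07]); data=[(-.22,1.22),(.9,1.05),(1.3,.87),(2.8,0)]
def Ap(u,th): p=lidpt(th,u[1],u[2]); return p[[0,2]]
def g(u):
    o=[]
    for q,th in data: o.append(np.linalg.norm(Ap(u,th)-F)-np.sqrt(.087**2+u[0]**2+2*.087*u[0]*np.cos(q)))
    d=Ap(u,1.22)-np.array([.027,.146]); o.append(np.linalg.norm(d)-u[0]); return o
u=least_squares(g,[.09,.1,-.01]).x; print(u,np.round(g(u),4))
def knee(th):
    a=Ap(u,th)-F; D=np.linalg.norm(a); L1=.087
    c=(L1**2+D*D-u[0]**2)/(2*L1*D); ang=np.arctan2(a[1],a[0])+np.arccos(min(1,c)); 
    q=np.arccos(np.clip((D*D-L1**2-u[0]**2)/(2*L1*u[0]),-1,1))
    return F+L1*np.r_[np.cos(ang),np.sin(ang)],q,np.degrees(ang)
for th in (1.22,1.2,1.15,1.05,.95,.87,.8,.6,.3,0): print(th,*knee(th))
E
```

```text
[ 0.59254733 -0.02829273  0.22164229]
[[-1.8 -1.2]
 [ 0.3 -1.5]
 [-0.7 -0.4]
 [-0.8  0.9]
 [ 0.4 -0.2]
 [-0.6 -0.7]
 [ 0.2 -0. ]
 [ 1.2  1.6]
 [ 0.4  0.6]
 [-1.2  0.2]
 [-2.4  1.4]]
[ 0.11894702  0.15083985 -0.00576321] [ 0.0003  0.0003 -0.0001 -0.0001 -0.0004]
1.22 [0.00673135 0.15370079] 0.19515342468001926 74.17058598635646
1.2 [-0.00180178  0.15566221] 0.3509080618767725 79.93925104648024
1.15 [-0.01579874  0.15699171] 0.5837448091520772 89.20885650025531
1.05 [-0.03609136  0.15487944] 0.8931116730722869 102.67619838529416
0.95 [-0.05236663  0.14948712] 1.133122321843614 113.98597273401974
0.87 [-0.06358786  0.14347497] 1.301826103035708 122.3773270392265
0.8 [-0.07230508  0.13715913] 1.4389116164879157 129.47122147541975
0.6 [-0.09184939  0.11434601] 1.7977497123158184 149.3545323382812
0.3 [-0.10396975  0.06770593] 2.2920788537236336 181.51098863176284
0 [-0.0705331   0.00142007] 2.8012468135611694 232.02460372187775
```

```bash
python3 - <<'E'
from h import *
Rw=tool(np.radians(45)); z=Rw.as_matrix()[:,2]
bar=c2w([.027,-.075,.146])[0]; print(bar)
for b in (.17,0): p=bar+z*(.019-b); print(p.round(4),*shift(p,Rw))
print(shift(p,Rw*R.from_euler('z',180,degrees=True))[1])
E
```

```text
[ 0.63537425 -0.09552259  0.146     ]
[ 0.5312 -0.119   0.2528] [ 491.3 -315.5  -21.5] [-35.2  35.1 -84.8]
[ 0.6485 -0.0926  0.1326] [ 611.5 -315.1   98.7] [-35.2  35.1 -84.8]
[35.1 35.3 85.1]
```

Emit:
{"method": "drive_tool", "body": {
  "plan": [
    [[41,-26,-2,-2.5,2.5,-6],[82,-53,-4,-5,5,-12],[123,-79,-5,-7.5,7.5,-18],[164,-105,-7,-10,10,-24],[204,-131,-9,-12.5,12.5,-30],[245,-158,-11,-15,15,-36],[286,-184,-13,-17.5,17.5,-42],[327,-210,-14,-20,20,-48],[368,-236,-16,-22.5,22.5,-54],[409,-263,-18,-25,25,-60],[450,-289,-20,-27.5,27.5,-66.3],[491,-315,-21,-30,30,-72.3]]
  ],
  "fingers": -0.1
}}

```text
time_s: 1.4
eef_pos: [0.4731, -0.1776, 0.2502]
eef_rot: [0.212, 0.672, 0.658, 0.265]
ft_force: [0.1, -0.1, 0.3]
finger_gap: 0.553
grip_force: 0.0
```

```bash
cat >n.py <<'E'
from h import *
import sys
def show(P,al):
    s=telemetry.read_state(); q=R.from_euler('z',-POSE[2])
    z=rot(s['eef_rot']).apply([0,0,1]); print('t',s['time_s'],'tcp chest',(q.apply(s['eef_pos']-[POSE[0],POSE[1],0])*1000).round(1),'z',q.apply(z).round(3),'x',q.apply(rot(s['eef_rot']).apply([1,0,0])).round(3)); print('q',s['joints'].round(2),'F',s['ft_force'].round(1),'gap',s['finger_gap'],s['grip_force'])
    Rw=tool(np.radians(al))
    for p in P: print(p,*shift(c2w(np.array(p)/1000)[0],Rw))
if __name__=='__main__': show(eval(sys.argv[1]),float(sys.argv[2]))
E
python3 n.py "[(-80,-75,253),(40.4,-75,132.6)]" 45
```

```text
t 1.4 tcp chest [-149.3 -119.4  250.2] z [ 0.634 -0.078 -0.77 ] x [0.214 0.974 0.077]
q [ 0.98 -0.12 -0.31  2.15 -0.79  0.73  1.15] F [ 0.1 -0.1  0.3] gap 0.5528453828506341 0.0
(-80, -75, 253) [58.3 43.8 38.3] [ -5.    5.1 -12.1]
(40.4, -75, 132.6) [ 74.8  57.  207.3] [ -5.    5.1 -12.1]
```

Emit:
{"method": "drive_tool", "body": {
  "plan": [
    [[29,22,19,-2.5,2.5,-6],[58,44,38,-5,5,-12],[58,44,38,-5,5,-12],[58,44,38,-5,5,-12]]
  ]
}}

```text
time_s: 1.73
eef_pos: [0.5308, -0.1192, 0.2522]
eef_rot: [0.237, 0.579, 0.72, 0.299]
ft_force: [-1.0, -0.2, 0.3]
finger_gap: 0.55
grip_force: 0.0
```

```bash
python3 n.py "[(-80,-75,253),(40.4,-75,132.6)]" 45; python3 - <<'E'
from h import *
import cv2
a=imaging.camera_params("wrist");s=telemetry.read_state();im=imaging.camera("wrist")
T=np.eye(4);T[:3,:3]=rot(s['eef_rot']).as_matrix();T[:3,3]=s['eef_pos'];W=T@a['hand_eye']
P=c2w([[.027,-.047,.146],[.027,-.115,.146],[.027,-.075,.146],[-.118,-.135,.12]])
p=(np.linalg.inv(W)@np.c_[P,np.ones(4)].T)[:3].T@a['K'].T;p=p[:,:2]/p[:,2:];print(p.round(1))
for u in p: cv2.drawMarker(im,tuple(int(round(v)) for v in u),(255,0,255),cv2.MARKER_CROSS,8,1)
cv2.imwrite("pics/w1.png",cv2.resize(im,(800,600)))
E
```

```text
t 1.7333 tcp chest [-80.3 -75.1 252.2] z [ 0.705  0.002 -0.71 ] x [0.003 1.    0.005]
q [ 0.88 -0.06 -0.35  2.15 -0.96  0.65  1.42] F [-1.  -0.2  0.3] gap 0.549779991359374 0.0
(-80, -75, 253) [ 0.1  0.7 -0.4] [-0.2 -0.1 -0.4]
(40.4, -75, 132.6) [ -0.2   1.3 169.9] [-0.2 -0.1 -0.4]
[[261.4 147.5]
 [261.8 222.1]
 [261.6 179.3]
 [ 88.4 293.4]]
```

View pics/w1.png

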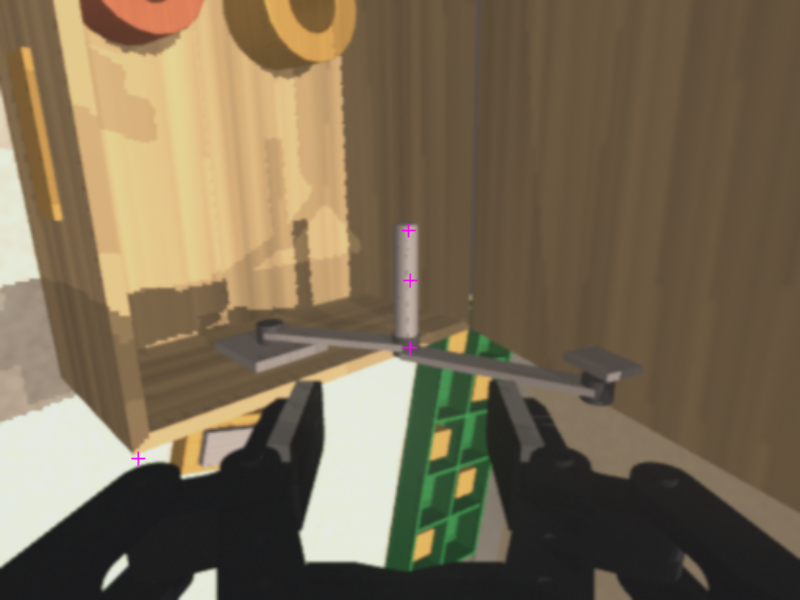

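The wrist view shows the bar at about (406,280), with the predicted marks on it to within 1–2 mm. I'll slide in and close.

Emit:
{"method": "drive_tool", "body": {
  "plan": [
    [[0,1,35,0,0,0],[0,1,70,0,0,0],[0,1,100,0,0,0],[0,1,125,0,0,0],[0,1,145,0,0,0],[0,1,158,0,0,0],[0,1,166,0,0,0],[0,1,169,0,0,0],[0,1,169,0,0,0],[0,1,169,0,0,0]]
  ]
}}

```text
time_s: 2.62
eef_pos: [0.6472, -0.0967, 0.134]
eef_rot: [0.238, 0.581, 0.719, 0.298]
ft_force: [-0.3, -0.2, 0.0]
finger_gap: 0.549
grip_force: 0.0
```

```bash
python3 n.py "[(40.4,-75,132.6)]" 45
```

```text
t 2.6167 tcp chest [ 38.3 -78.8 134. ] z [ 0.705 -0.004 -0.709] x [0.009 1.    0.004]
q [ 0.75  0.35 -0.5   2.08 -1.3   0.22  1.76] F [-0.3 -0.2  0. ] gap 0.5491199605647826 0.0
(40.4, -75, 132.6) [3.8 0.5 2.4] [-0.2  0.2 -0.5]
```

Emit:
{"method": "drive_tool", "body": {
  "plan": [
    [[0,0,0,0,0,0],[0,0,0,0,0,0],[0,0,0,0,0,0],[0,0,0,0,0,0],[0,0,0,0,0,0],[0,0,0,0,0,0]]
  ],
  "fingers": 1
}}

```text
time_s: 3.12
eef_pos: [0.6466, -0.0961, 0.1337]
eef_rot: [0.238, 0.581, 0.719, 0.298]
ft_force: [-5.4, -0.4, 3.5]
finger_gap: 0.14
grip_force: 58.4
```

```bash
python3 n.py "[(40.4,-75,132.6)]" 45
```

```text
t 3.1167 tcp chest [ 37.8 -78.  133.7] z [ 0.705 -0.003 -0.709] x [0.008 1.    0.003]
q [ 0.75  0.35 -0.5   2.08 -1.3   0.22  1.76] F [-5.4 -0.4  3.5] gap 0.1400624428294396 58.38362753391266
(40.4, -75, 132.6) [3.  1.  2.6] [-0.2  0.2 -0.4]
```

Emit:
{"method": "drive_tool", "body": {
  "plan": [
    [[0,-1.5,-5,0,0,0],[0,-3.4,-10,0,0,0],[0,-5.5,-15,0,0,0],[0,-7.9,-19.7,0,0,0],[0,-10.6,-24.2,0,0,0],[0,-13.6,-28.6,0,0,0],[0,-13.6,-28.6,0,0,0]]
  ]
}}

```text
time_s: 3.7
eef_pos: [0.6183, -0.1025, 0.1454]
eef_rot: [0.239, 0.581, 0.719, 0.298]
ft_force: [2.8, -2.2, -1.4]
finger_gap: 0.142
grip_force: 59.1
```

```bash
python3 n.py "[(-3.4+13,-77,155.9-13)]" 45
```

```text
t 3.7 tcp chest [  8.8 -78.  145.4] z [ 0.706 -0.004 -0.708] x [0.008 1.    0.003]
q [ 0.79  0.28 -0.49  2.13 -1.29  0.28  1.76] F [ 2.8 -2.2 -1.4] gap 0.14218521888414962 59.061845541000366
(9.6, -77, 142.9) [ 1.  -1.2  2.3] [-0.1  0.2 -0.5]
```

Emit:
{"method": "drive_tool", "body": {
  "plan": [
    [[0,-3.3,-4.2,0,0,0],[0,-6.8,-8.2,0,0,0],[0,-10.5,-12,0,0,0],[0,-14.5,-15.6,0,0,0],[0,-18.6,-18.9,0,0,0],[0,-23,-21.9,0,0,0],[0,-27,-24.3,0,0,0],[0,-30.9,-26.4,0,0,0],[0,-35,-28.4,0,0,0],[0,-39.2,-30.2,0,0,0],[0,-44.9,-32.1,0,0,0],[0,-44.9,-32.1,0,0,0]]
  ]
}}

```text
time_s: 4.7
eef_pos: [0.5714, -0.1133, 0.1441]
eef_rot: [0.243, 0.577, 0.718, 0.303]
ft_force: [-7.0, -0.5, 25.6]
finger_gap: 0.133
grip_force: 59.6
```

```bash
python3 n.py "[(-57.8+13,-77,146.8-13)]" 45;  python3 - <<'E'
import cv2
from bench import imaging
cv2.imwrite("pics/s2.png",cv2.resize(imaging.camera("side")[100:310,150:360],(600,600),interpolation=cv2.INTER_CUBIC))
E
```

```text
t 4.7 tcp chest [-39.4 -78.2 144.1] z [ 0.716 -0.003 -0.698] x [0.005 1.    0.001]
q [ 0.95  0.22 -0.56  2.23 -1.42  0.34  1.95] F [-7.  -0.5 25.6] gap 0.13294042569699913 59.593783020973206
(-44.8, -77, 133.8) [  1.2 -11.2   3.3] [ 0.7  0.2 -0.2]
```

View pics/s2.png

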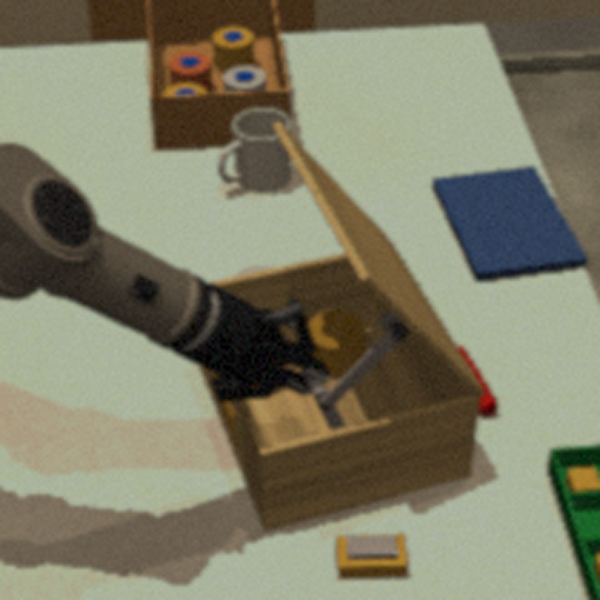

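Side view: the stay has unlocked. The knee at (325,400) is well forward of the straight line and the lid has come down to about 1.0 rad. I'll release and back out.

Emit:
{"method": "drive_tool", "body": {
  "plan": [
    [[0,0,0,0,0,0],[0,0,0,0,0,0],[0,0,0,0,0,0],[0,0,0,0,0,0]]
  ],
  "fingers": -0.1
}}

```text
time_s: 5.08
eef_pos: [0.5641, -0.1124, 0.1345]
eef_rot: [0.237, 0.581, 0.72, 0.298]
ft_force: [-0.2, 0.2, 0.2]
finger_gap: 0.554
grip_force: 0.0
```

Emit:
{"method": "drive_tool", "body": {
  "plan": [
    [[0,0,-10,0,0,0],[0,0,-25,0,0,0],[0,0,-45,0,0,0],[0,0,-70,0,0,0],[0,0,-95,0,0,0],[0,0,-120,0,0,0],[0,0,-150,0,0,0],[0,0,-180,0,0,0],[0,0,-210,0,0,0],[0,0,-210,0,0,0]]
  ]
}}

```text
time_s: 5.92
eef_pos: [0.4192, -0.1484, 0.2875]
eef_rot: [0.241, 0.582, 0.718, 0.297]
ft_force: [-0.2, -0.6, 1.4]
finger_gap: 0.549
grip_force: 0.0
```

```bash
python3 n.py "[(-57.8+13,-77,146.8-13)]" 45;  python3 - <<'E'
import cv2
from bench import imaging
cv2.imwrite("pics/s3.png",cv2.resize(imaging.camera("side")[125:290,210:330],None,fx=3.6,fy=3.6,interpolation=cv2.INTER_CUBIC))
E
```

```text
t 5.9167 tcp chest [-195.5  -79.1  287.5] z [ 0.707 -0.01  -0.707] x [ 0.013  1.    -0.001]
q [ 1.16 -0.27 -0.28  2.22 -0.95  0.99  1.57] F [-0.2 -0.6  1.4] gap 0.5489710193038553 0.0
(-44.8, -77, 133.8) [  4.2  -2.1 215.3] [-0.   0.6 -0.5]
```

View pics/s3.png

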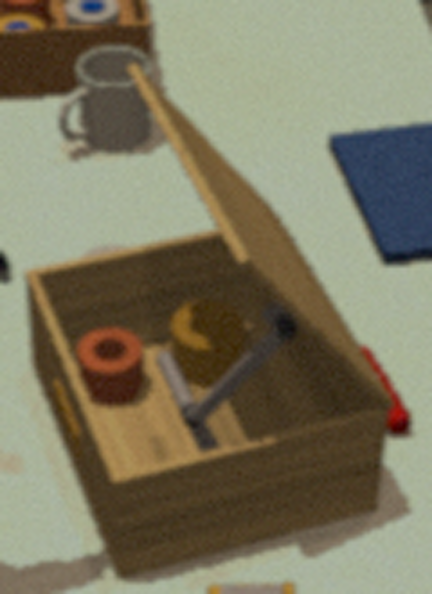

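Side view: lid corners are now at (133,68) and (245,260), the knee at about (195,405) is forward of the stay line, and the rolls are undisturbed. Next I'll estimate the lid angle and plan the push.

```bash
python3 - <<'E'
from h import *
s=np.array([[133,68],[245,260]])/3.6+[210,125]
pp=imaging.camera_params('side')
for th in np.arange(.8,1.1,.05): print(th.round(2),(proj('s',c2w([lidpt(th,.238,0,.135),lidpt(th,.238,0,-.135)]),pp)-s).round(1).ravel())
E
python3 n.py "[(-150,0,400),(40,0,400),(40,0,330)]" 90
```

```text
0.8 [-10.7   8.6 -12.4  11.1]
0.85 [-8.   5.9 -9.2  8. ]
0.9 [-5.2  3.2 -5.8  5.1]
0.95 [-2.2  0.7 -2.3  2.3]
1.0 [ 0.8 -1.7  1.3 -0.5]
1.05 [ 4.  -4.1  5.  -3.1]
1.1 [ 7.3 -6.2  8.8 -5.6]
t 5.9667 tcp chest [-194.6  -78.   285.7] z [ 0.706 -0.007 -0.708] x [0.011 1.    0.001]
q [ 1.16 -0.26 -0.28  2.22 -0.95  0.99  1.57] F [-0.1  0.6  1. ] gap 0.5478907441825044 0.0
(-150, 0, 400) [ 78.6 111.6 -50. ] [44.9  0.2 -0.6]
(40, 0, 400) [ 80.7 246.1  84.1] [44.9  0.2 -0.6]
(40, 0, 330) [ 80.6 196.7 133.7] [44.9  0.2 -0.6]
```

Emit:
{"method": "drive_tool", "body": {
  "plan": [
    [[11,16,-7,6.4,0,0],[22,32,-14,12.8,0,0],[34,48,-21,19.2,0,0],[45,64,-28,25.6,0,0],[56,80,-36,32,0,0],[67,96,-43,38.5,0,-0.3],[79,112,-50,45,0,-0.6],[79,138,-23,45,0,-0.6],[80,165,4,45,0,-0.6],[80,192,30,45,0,-0.6],[80,219,57,45,0,-0.6],[81,246,84,45,0,-0.6]]
  ],
  "fingers": 1
}}

```text
time_s: 6.97
eef_pos: [0.6339, -0.0149, 0.3945]
eef_rot: [-0.004, 0.622, 0.783, -0.002]
ft_force: [-0.1, -0.9, 1.9]
finger_gap: 0.002
grip_force: 0.0
```

```bash
python3 n.py "[(40,0,400),(40,0,330),(20,0,320)]" 90
```

```text
t 6.9667 tcp chest [ 43.3   4.  394.5] z [-0.008  0.004 -1.   ] x [-0.005  1.     0.004]
q [ 0.39  0.63 -0.94  0.81  0.52  1.89 -0.04] F [-0.1 -0.9  1.9] gap 0.0019404660500172747 0.0
(40, 0, 400) [-4.  -3.4 -5.5] [-0.5 -0.2  0.3]
(40, 0, 330) [-4.3 -2.8 64.5] [-0.5 -0.2  0.3]
(20, 0, 320) [ -4.2 -22.8  74.6] [-0.5 -0.2  0.3]
```

Emit:
{"method": "drive_tool", "body": {
  "plan": [
    [[-1,-1,20,0,0,0],[-2,-3,45,0,0,0],[-4,-5,70,0,0,0],[-4,-8,80,0,0,0],[-4,-10,84,0,0,0],[-4,-12,84,0,0,0],[-4,-12,84,0,0,0]]
  ]
}}

```text
time_s: 7.55
eef_pos: [0.6204, -0.0227, 0.3145]
eef_rot: [-0.002, 0.623, 0.782, -0.001]
ft_force: [0.4, -0.7, -0.5]
finger_gap: -0.005
grip_force: 0.0
```

```bash
cat >arc.py <<'E'
from h import *
import sys
from n import show
show([],90)
a,b,k=map(float,sys.argv[1:4]); Rw=tool(np.pi/2)
for th in np.linspace(a,b,int(k)):
    p=lidpt(th,.215,.0045+.010*np.sin(th)); print(round(th,3),(p*1000).round(),*shift(c2w(p)[0],Rw))
E
python3 arc.py 1.0 0 21
```

```text
t 7.55 tcp chest [ 28.4  -0.7 314.5] z [-0.003  0.002 -1.   ] x [-0.004  1.     0.002]
q [ 0.52  0.6  -0.96  1.09  0.48  1.67 -0.08] F [ 0.4 -0.7 -0.5] gap -0.004721865925813184 0.0
1.0 [ 13.   0. 308.] [  0.8 -15.7   6.6] [-0.2 -0.1  0.2]
0.95 [  3.   0. 302.] [  0.8 -25.2  12.3] [-0.2 -0.1  0.2]
0.9 [ -6.   0. 296.] [  0.8 -34.4  18.5] [-0.2 -0.1  0.2]
0.85 [-15.   0. 289.] [  0.8 -43.2  25.2] [-0.2 -0.1  0.2]
0.8 [-23.   0. 282.] [  0.8 -51.8  32.3] [-0.2 -0.1  0.2]
0.75 [-32.   0. 275.] [  0.9 -59.9  39.8] [-0.2 -0.1  0.2]
0.7 [-39.   0. 267.] [  0.9 -67.7  47.8] [-0.2 -0.1  0.2]
0.65 [-47.   0. 259.] [  0.9 -75.   56.2] [-0.2 -0.1  0.2]
0.6 [-54.   0. 250.] [  0.9 -82.   65. ] [-0.2 -0.1  0.2]
0.55 [-60.   0. 241.] [  0.9 -88.4  74.1] [-0.2 -0.1  0.2]
0.5 [-66.   0. 231.] [  0.9 -94.4  83.5] [-0.2 -0.1  0.2]
0.45 [-72.   0. 221.] [  0.9 -99.9  93.3] [-0.2 -0.1  0.2]
0.4 [-77.   0. 211.] [   0.9 -104.9  103.4] [-0.2 -0.1  0.2]
0.35 [-81.   0. 201.] [   0.9 -109.3  113.7] [-0.2 -0.1  0.2]
0.3 [-85.   0. 191.] [   0.9 -113.2  124.2] [-0.2 -0.1  0.2]
0.25 [-89.   0. 180.] [   0.9 -116.6  134.9] [-0.2 -0.1  0.2]
0.2 [-91.   0. 169.] [   0.9 -119.4  145.8] [-0.2 -0.1  0.2]
0.15 [-94.   0. 158.] [   0.9 -121.6  156.8] [-0.2 -0.1  0.2]
0.1 [-95.   0. 147.] [   0.9 -123.3  167.9] [-0.2 -0.1  0.2]
0.05 [-96.   0. 136.] [   0.8 -124.4  179.1] [-0.2 -0.1  0.2]
0.0 [-97.   0. 124.] [   0.8 -124.9  190.4] [-0.2 -0.1  0.2]
```

Emit:
{"method": "drive_tool", "body": {
  "plan": [
    [[1,-8,3,0,0,0],[1,-16,7,0,0,0],[1,-20,9,0,0,0],[1,-25,12,0,0,0],[1,-30,15,0,0,0],[1,-34,18,0,0,0],[1,-39,22,0,0,0],[1,-43,25,0,0,0],[1,-47,29,0,0,0],[1,-52,32,0,0,0],[1,-56,36,0,0,0],[1,-60,40,0,0,0]]
  ]
}}

```text
time_s: 8.55
eef_pos: [0.5613, -0.0361, 0.2743]
eef_rot: [-0.001, 0.624, 0.782, -0.001]
ft_force: [1.2, 0.3, 2.0]
finger_gap: -0.003
grip_force: 0.7
```

```bash
python3 arc.py .75 .4 15;  python3 - <<'E'
import cv2
from bench import imaging
cv2.imwrite("pics/s4.png",cv2.resize(imaging.camera("side")[100:310,150:360],(600,600),interpolation=cv2.INTER_CUBIC))
E
```

```text
t 8.55 tcp chest [-32.2  -0.8 274.3] z [-0.003  0.001 -1.   ] x [-0.002  1.     0.001]
q [ 0.69  0.49 -1.01  1.37  0.41  1.51 -0.07] F [1.2 0.3 2. ] gap -0.002876872392355364 0.6655852458425215
0.75 [-32.   0. 275.] [ 0.8  0.6 -0.6] [-0.2 -0.   0.1]
0.725 [-36.   0. 271.] [ 0.8 -3.3  3.4] [-0.2 -0.   0.1]
0.7 [-39.   0. 267.] [ 0.8 -7.2  7.4] [-0.2 -0.   0.1]
0.675 [-43.   0. 263.] [  0.8 -10.9  11.6] [-0.2 -0.   0.1]
0.65 [-47.   0. 259.] [  0.8 -14.5  15.8] [-0.2 -0.   0.1]
0.625 [-50.   0. 254.] [  0.8 -18.1  20.1] [-0.2 -0.   0.1]
0.6 [-54.   0. 250.] [  0.8 -21.5  24.6] [-0.2 -0.   0.1]
0.575 [-57.   0. 245.] [  0.8 -24.7  29.1] [-0.2 -0.   0.1]
0.55 [-60.   0. 241.] [  0.8 -27.9  33.7] [-0.2 -0.   0.1]
0.525 [-63.   0. 236.] [  0.8 -31.   38.4] [-0.2 -0.   0.1]
0.5 [-66.   0. 231.] [  0.8 -33.9  43.1] [-0.2 -0.   0.1]
0.475 [-69.   0. 226.] [  0.8 -36.7  48. ] [-0.2 -0.   0.1]
0.45 [-72.   0. 221.] [  0.8 -39.4  52.9] [-0.2 -0.   0.1]
0.425 [-74.   0. 217.] [  0.8 -42.   57.9] [-0.2 -0.   0.1]
0.4 [-77.   0. 211.] [  0.8 -44.4  62.9] [-0.2 -0.   0.1]
```

View pics/s4.png

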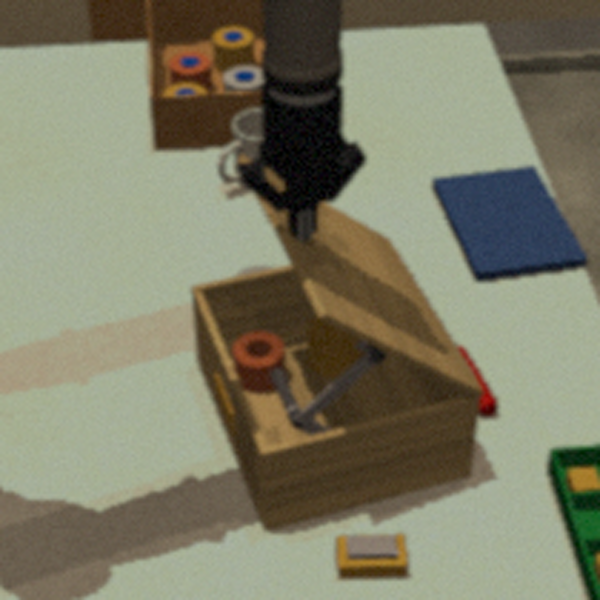

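The fingertips at about (300,235) are on the outer face near the edge. The lid is following at about 2.5 N and the knee is folding forward. I'll carry on.

Emit:
{"method": "drive_tool", "body": {
  "plan": [
    [[0,-4,4,0,0,0],[0,-7.5,8,0,0,0],[0,-11,12,0,0,0],[0,-15,16,0,0,0],[0,-18,20,0,0,0],[0,-22,25,0,0,0],[0,-25,29,0,0,0],[0,-28,34,0,0,0],[0,-31,38.5,0,0,0],[0,-34,43,0,0,0],[0,-37,48,0,0,0],[0,-39.5,53,0,0,0]]
  ]
}}

```text
time_s: 9.6
eef_pos: [0.5228, -0.0448, 0.2214]
eef_rot: [-0.001, 0.624, 0.782, -0.001]
ft_force: [-0.1, -0.1, 1.0]
finger_gap: -0.003
grip_force: 0.4
```

```bash
python3 arc.py .45 0 19
```

```text
t 9.6 tcp chest [-71.7  -0.7 221.4] z [-0.003  0.001 -1.   ] x [-0.002  1.     0.001]
q [ 0.79  0.44 -1.03  1.57  0.38  1.36 -0.05] F [-0.1 -0.1  1. ] gap -0.0033027055394562717 0.36590300825992017
0.45 [-72.   0. 221.] [ 0.7 -0.1 -0.1] [-0.2 -0.   0.1]
0.425 [-74.   0. 217.] [ 0.7 -2.6  4.9] [-0.2 -0.   0.1]
0.4 [-77.   0. 211.] [ 0.7 -5.1  9.9] [-0.2 -0.   0.1]
0.375 [-79.   0. 206.] [ 0.7 -7.4 15.1] [-0.2 -0.   0.1]
0.35 [-81.   0. 201.] [ 0.7 -9.5 20.2] [-0.2 -0.   0.1]
0.325 [-83.   0. 196.] [  0.7 -11.5  25.5] [-0.2 -0.   0.1]
0.3 [-85.   0. 191.] [  0.7 -13.4  30.8] [-0.2 -0.   0.1]
0.275 [-87.   0. 185.] [  0.7 -15.2  36.1] [-0.2 -0.   0.1]
0.25 [-89.   0. 180.] [  0.7 -16.8  41.5] [-0.2 -0.   0.1]
0.225 [-90.   0. 175.] [  0.7 -18.3  46.9] [-0.2 -0.   0.1]
0.2 [-91.   0. 169.] [  0.7 -19.6  52.4] [-0.2 -0.   0.1]
0.175 [-93.   0. 164.] [  0.7 -20.8  57.9] [-0.2 -0.   0.1]
0.15 [-94.   0. 158.] [  0.7 -21.8  63.4] [-0.2 -0.   0.1]
0.125 [-95.   0. 153.] [  0.7 -22.7  68.9] [-0.2 -0.   0.1]
0.1 [-95.   0. 147.] [  0.7 -23.5  74.5] [-0.2 -0.   0.1]
0.075 [-96.   0. 141.] [  0.7 -24.1  80.1] [-0.2 -0.   0.1]
0.05 [-96.   0. 136.] [  0.7 -24.6  85.7] [-0.2 -0.   0.1]
0.025 [-97.   0. 130.] [  0.7 -24.9  91.3] [-0.2 -0.   0.1]
0.0 [-97.   0. 124.] [  0.7 -25.   96.9] [-0.2 -0.   0.1]
```

Emit:
{"method": "drive_tool", "body": {
  "plan": [
    [[0,-2.5,5,0,0,0],[0,-5,10,0,0,0],[0,-7.5,15,0,0,0],[0,-9.5,20,0,0,0],[0,-11.5,25.5,0,0,0],[0,-13.5,31,0,0,0],[0,-15,36,0,0,0],[0,-17,41,0,0,0],[0,-18,46,0,0,0],[0,-19.5,50,0,0,0],[0,-20.5,54,0,0,0],[0,-21,58,0,0,0]]
  ]
}}

```text
time_s: 10.6
eef_pos: [0.5023, -0.0494, 0.1635]
eef_rot: [-0.001, 0.624, 0.782, -0.001]
ft_force: [-0.7, -0.6, 0.3]
finger_gap: -0.001
grip_force: 0.2
```

```bash
python3 arc.py .175 0 8
```

```text
t 10.6 tcp chest [-92.7  -0.7 163.5] z [-0.003  0.001 -1.   ] x [-0.002  1.     0.001]
q [ 0.83  0.45 -1.02  1.71  0.41  1.22 -0.07] F [-0.7 -0.6  0.3] gap -0.0014162280737991366 0.16886101688214694
0.175 [-93.   0. 164.] [ 0.7  0.1 -0.1] [-0.2 -0.   0.1]
0.15 [-94.   0. 158.] [ 0.7 -1.   5.5] [-0.2 -0.   0.1]
0.125 [-95.   0. 153.] [ 0.7 -1.9 11. ] [-0.2 -0.   0.1]
0.1 [-95.   0. 147.] [ 0.7 -2.6 16.6] [-0.2 -0.   0.1]
0.075 [-96.   0. 141.] [ 0.7 -3.2 22.2] [-0.2 -0.   0.1]
0.05 [-96.   0. 136.] [ 0.7 -3.7 27.8] [-0.2 -0.   0.1]
0.025 [-97.   0. 130.] [ 0.7 -4.  33.4] [-0.2 -0.   0.1]
0.0 [-97.   0. 124.] [ 0.7 -4.2 39. ] [-0.2 -0.   0.1]
```

Emit:
{"method": "drive_tool", "body": {
  "plan": [
    [[0,-0.5,3,0,0,0],[0,-1,6,0,0,0],[0,-1.5,9,0,0,0],[0,-2,12,0,0,0],[0,-2.4,15,0,0,0],[0,-2.8,18,0,0,0],[0,-3.1,20,0,0,0],[0,-3.3,22,0,0,0],[0,-3.4,24,0,0,0],[0,-3.5,25.5,0,0,0],[0,-3.6,27,0,0,0],[0,-3.7,28,0,0,0]]
  ]
}}

```text
time_s: 11.6
eef_pos: [0.4988, -0.0502, 0.1358]
eef_rot: [-0.001, 0.624, 0.782, -0.001]
ft_force: [0.2, -0.6, 0.7]
finger_gap: 0.003
grip_force: 0.0
```

Emit:
{"method": "drive_tool", "body": {
  "plan": [
    [[0,0,1,0,0,0],[0,0,2,0,0,0],[0,0,3,0,0,0],[0,0,4,0,0,0],[0,0,5,0,0,0],[0,0,6,0,0,0],[0,0,7,0,0,0],[0,0,7,0,0,0]]
  ]
}}

```text
time_s: 12.27
eef_pos: [0.4989, -0.0501, 0.1292]
eef_rot: [-0.001, 0.624, 0.782, -0.001]
ft_force: [-0.4, -0.3, 2.3]
finger_gap: 0.001
grip_force: 1.1
```

Emit:
{"method": "drive_tool", "body": {
  "plan": [
    [[0,0,0.7,0,0,0],[0,0,1.4,0,0,0],[0,0,2,0,0,0],[0,0,2.5,0,0,0],[0,0,2.5,0,0,0]]
  ]
}}

```text
time_s: 12.68
eef_pos: [0.4989, -0.0501, 0.129]
eef_rot: [-0.0, 0.624, 0.782, -0.002]
ft_force: [-6.0, -1.1, 17.1]
finger_gap: -0.001
grip_force: 8.5
```

The tip stopped at z 129 mm and the force rose to 17 N, so the lid is on the rim. I'll lift off and check.

Emit:
{"method": "drive_tool", "body": {
  "plan": [
    [[0,0,-2,0,0,0],[0,0,-8,0,0,0],[0,0,-25,0,0,0],[0,0,-55,0,0,0],[0,0,-90,0,0,0],[0,0,-125,0,0,0],[0,-30,-150,0,0,0],[0,-60,-150,0,0,0],[0,-90,-150,0,0,0],[0,-120,-150,0,0,0],[0,-120,-150,0,0,0],[0,-120,-150,0,0,0]]
  ]
}}

```text
time_s: 13.68
eef_pos: [0.381, -0.0785, 0.2771]
eef_rot: [0.001, 0.626, 0.78, -0.003]
ft_force: [0.3, -0.3, -0.2]
finger_gap: -0.002
grip_force: 0.0
```

```bash
python3 n.py "[]" 90; python3 - <<'E'
import cv2
from bench import imaging
cv2.imwrite("pics/s5.png",cv2.resize(imaging.camera("side")[100:310,150:360],(600,600),interpolation=cv2.INTER_CUBIC))
E
```

```text
t 13.6833 tcp chest [-217.4   -2.5  277.1] z [-0.004 -0.006 -1.   ] x [ 0.004  1.    -0.006]
q [ 1.34 -0.03 -1.13  1.78 -0.02  1.38  0.43] F [ 0.3 -0.3 -0.2] gap -0.0018476496307797856 0.0
```

View pics/s5.png

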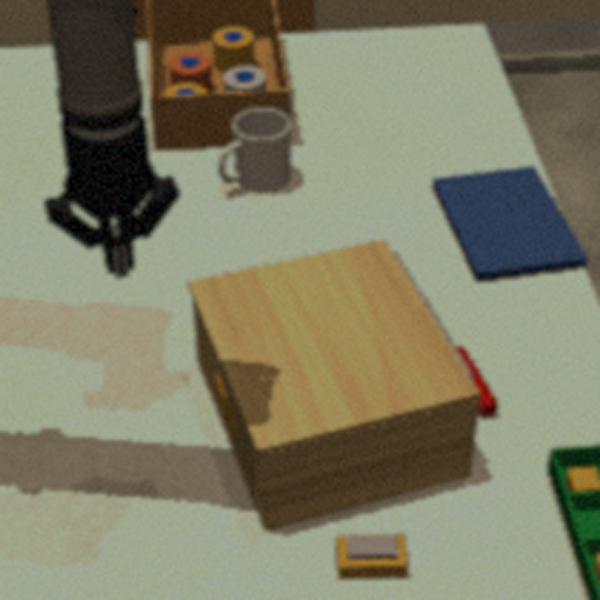

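The lid lies flush on the chest, with its corners at (190,285), (265,445) and (478,395). The arm is clear and the other things haven't moved.

```bash
python3 -c "
from bench import robot
print(robot.close_job())"
```

```text
the job is handed in; nothing more can be done
None
```

The stay is unlocked, the chest lid was lowered gently until fully shut, the arm is clear, and the job was handed in at about 13.7 s of the 54 s allowed.

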